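# Refill the release-agent spray can at the edge bander's filling dock

## Task

Top up the spray can: take the roof-shaped dust hood off the filling dock and hang it astride the rail, then set the spray can upright in the middle of the dock's sprung pad, press it down until the pad is fully depressed and keep it down for about two seconds. Let the pad come back up and stand the can upright in the square steel tray, leaving the hood on the rail. Do not tip over the can, the jar or the flask.

Things in the scene. Friction and masses are not known exactly. Their poses are not given: they have to be found in the camera images.
- dock: Fixed grey steel block 130 x 130 mm, 45 mm high, with the round sprung pad on its top and a brass pipe stub on one side. Origin: centre of its underside, on the bench. It may stand straight ahead or to the robot's right.
- pad_top (a point): Centre of the top face of the dock's pad, a flat steel disc 60 mm across and 8 mm thick with a thin dark ring (52 mm across, the can's size) marked on it. At rest it is 65 mm above the bench (20 mm above the dock's top); it moves down with the pad. Its z axis points up. At the start the hood covers it.
- pad (a joint): Travel of the pad in m: 0 = up, 0.012 = fully down on its stop (pad top 53 mm above the bench). The spring needs about 5 N to begin to move and 14 N to be fully down, so the can's own weight does not sink it; it returns by itself.
- hood: Loose aluminium dust hood, 0.15 kg: a gable-roof channel, open-ended, 80 mm long (y), 78 mm wide (x; 72 inside), sheet 3 mm. Upright skirts 27 mm high carry two 45-degree roof sheets; ridge 64 mm above the underside. On it a grip fin 10 mm thick (x), 60 mm long (y), top at 98 mm. Origin: centre of underside, z up. Starts standing on the dock over the pad, not touching it.
- hood_grip (a point): Middle of the hood's fin, 87 mm above the hood's underside: where the TCP goes to pinch the fin across the hood's x axis from above. Axes as the hood.
- hood_seat (a point): Point inside the hood under the ridge, 52 mm above its underside: the axis of the rail's bar lies here when the hood hangs fully down astride it, the ridge along the bar. Axes as the hood.
- rail_mid (a point): Middle of the axis of the rail's horizontal round steel bar, 12 mm thick, 170 mm above the bench. Its y axis runs along the bar, z up. The bar stands on two 12 mm thick posts, 120 mm to either side, with 40 mm round feet; fixed. Beyond the dock, nothing on it at the start.
- can: The spray can: loose aluminium cylinder 52 mm across, straight to 106 mm, sloped shoulder to 118 mm, narrow white nozzle 20 mm across to 134 mm; 0.2 to 0.4 kg. The only container with a narrow nozzle. Origin: centre of its underside, z up. Starts upright on the black mat (4 mm thick) to the robot's left, in one of three places shared with jar and flask.
- jar: Bystander: squat aluminium jar, 72 mm across, 78 mm high, with a broad lid. Upright on the mat. Origin: centre of its underside.
- flask: Bystander: aluminium flask 60 mm across with a wide white cap 46 mm across, 149 mm high. Upright on the mat. Origin: centre of its underside.
- tray_in (a point): Centre of the inner floor of the fixed square steel tray, 110 x 110 mm outside, walls 4 mm thick and 18 mm high, floor about 4 mm above the bench; z up. Empty at the start; straight ahead or to the robot's right, wherever the dock is not.
There are look-alikes about, which are no part of the job. What is shaped like the dock but pink or turquoise is not meant.

How it is judged:
On the way, in this order (a step that is already met when the one before it is completed fails the run):
1. the hood hangs astride the rail, let go (x of hood_seat in the frame of rail_mid between -0.008 and 0.008 m and y of hood_seat in the frame of rail_mid between -0.09 and 0.09 m and z of hood_seat in the frame of rail_mid between -0.008 and 0.008 m and angle between hood's own z axis and vertical below 0.3 rad and contact force between the fingers and hood below 0.05 N and linear speed of hood below 0.05 m/s), for 0.3 s.
2. the can stands upright in the middle of the pad and keeps it fully down (value of joint pad above 0.0105 m and horizontal distance between can and pad_top below 0.012 m and z of can in the frame of pad_top below 0.004 m and angle between can's own z axis and vertical below 0.12 rad), for 1.2 s.
At the end, for the whole second after the job is handed in: Hood hangs let go astride the bar (seat point within 8 mm of the bar axis, 90 mm of its middle along it, tilt under 0.3 rad); can upright and still on the tray floor (within 30 mm of centre each way, 5 mm in height, 0.08 rad); pad up (under 2 mm) (all of step 1 and x of can in the frame of tray_in between -0.03 and 0.03 m and y of can in the frame of tray_in between -0.03 and 0.03 m and z of can in the frame of tray_in between -0.005 and 0.005 m and angle between can's own z axis and vertical below 0.08 rad and linear speed of can below 0.03 m/s and value of joint pad below 0.002 m); the robot touches nothing.
It fails at once if the can, the jar or the flask is tipped over (angle between any of can, jar, flask's own z axis and vertical above 0.7 rad).
It also fails if it takes over 72 s, if anything falls off the work surface, if the arm or the gripper's body presses on something with over 40 N, if the wrist force passes 120 N, or if a joint passes its speed limit or range.

## Robot

A 7-joint arm with a two-finger parallel gripper is mounted at the origin on the work surface. World frame = base frame: x ahead of the robot, y to its left, z up, the work surface at z = 0. Lengths are in m, angles in rad, forces in N, time in s.
With the tool pointing down it reaches from about 0.4 to 0.925 m from the base axis. Payload 4.1 kg.
Tool frame: the origin (TCP) lies between the finger pads, 19 mm behind the fingertips; this is the grasp point; z points along the fingers, y is the line along which they close (so a half turn about z gives the same grasp; the last joint's range is limited). The gripper opens to 85 mm and grips with 20 to 120 N. Pads are 22 mm wide; open, the fingers measure 114 mm over their backs; the gripper's body (76 mm by 85 mm) begins 54 mm behind the grasp point. The pads swing forward as they close: fully open they stand 13 mm farther back than shut.
Start: joints at [1.209, 0.398, 0.045, 1.537, -0.019, 1.207, -0.051], TCP at [0.169, -0.628, 0.25] pointing down, gripper open.
Joint ranges: [-2.82, 2.82], [-0.49, 2.23], [-1.37, 1.46], [0, 2.46], [-1.36, 4.5], [0.23, 2], [-2.94, 2.94]. Speed limits (rad/s): [2.57, 2.57, 3.14, 3.14, 3.14, 3.14, 3.14].

## Interface

Orientations are given as [roll, pitch, yaw] about the fixed x, y, z axes, in that order (R = Rz(yaw) Ry(pitch) Rx(roll)).
In Python, from bench import state, get_image, calibration, close_job gives the robot as it stands. The module is installed in compiled form; this text tells all that it offers.
- The arm moves only by the tool send_rows, never from a script. Its argument "rows" is a list of rows, each an object of numbers: "x", "y", "z": the shift along the tool's x, y, z each as a share of 25 cm, from -1 to 1; "rx", "ry", "rz": the turn, a rotation vector about the tool's x, y, z each as a share of 0.5 rad, from -1 to 1. In form: [{"x": .., "y": .., "z": .., "rx": .., "ry": .., "rz": ..}, ...]. A call has 1 to 20 rows; each row is the pose to reach, as a shift and turn from the pose commanded when the call began, along the tool's axes at that moment; what a row does not reach only later rows make up. A row lasts 1/12 s, in which the tool goes at most 41.7 mm and 7.16 degrees, less where a joint would pass 70% of its speed; a pose out of reach is approached as far as the arm can. A call with a number of a shift or a turn outside -1 to 1 is refused whole. A call with a gripper value outside its range is refused whole. "jaw" is the closure, from 0 (fully open) to 1 (shut), set as the call begins (left out, the last holds). The fingers move at their own pace and stop on an object; "squeeze" is the grip in N (left out, the last holds). Time passes only in rows, so rows that repeat a pose let the fingers close. It gives the time, the measured TCP pose, the force, the opening and the grip force at its end, in the units of the state.
- state(): the state, without advancing time (a new reading comes with each control period).
- get_image(name): name is "scene" or "top" or "wrist"; returns the picture (480x640x3 uint8, red, green, blue); there is no depth.
- calibration(name): a dict with "mtx" (3x3 intrinsics, pixels), "view" (4x4, takes a point from world to camera coordinates). Camera axes: x right, y up, looking along -z (the intrinsics and any distortion apply to the point x, -y, -z); pixel columns grow to the right and rows downward; lengths in m; the calibration is good to about 2 mm. The wrist camera is an equidistant fisheye: a pixel r from the principal point sees the ray r / f radians off the axis. A picture is of the moment at which its call begins: read the wrist's pose just before it. calibration takes no time and is no camera call; for the wrist camera it gives the pose at the moment of the call.
- close_job(): hands the job in; it is judged then, once.
The state is a dict: "time": time; "joint_pos": joint angles; "qd": joint speeds; "effort": joint torques, N m; "eef_pos": TCP position; "ee_rot": TCP orientation; "contact_force": force on the tool from outside, world axes, zero at the start; "wrist_torque": the same for the moment, N m; "finger_gap": finger opening in m; "gripper_force": force on a finger pad.
Only numpy, scipy, OpenCV 4.12 (cv2) and the standard library are available. Lean on these libraries where they do the work, as an engineer would, in place of code of your own. Each camera call takes 0.05 s, during which the arm holds its last target. There are 200 camera calls.

## Working session

There is one attempt and no reset: what is moved stays moved. The work goes in short steps, Python scripts to look and compute and a tool call to move; the robot and the scene stay as the last step left them, time stands still between calls to the robot, and variables do not carry over. Pictures are saved under pics/ and viewed, at most 11 in all, crops included, and the job is handed in when it is done.

Besides the shell and the picture viewer there is one more tool, called as a command line: name --argument value ..., lists and objects as JSON in quotes. send_rows: Moves the arm, as the interface text tells. Its arguments: {"type":"object","properties":{"rows":{"type":"array","items":{"type":"object","properties":{"x":{"type":"number","minimum":-1,"maximum":1},"y":{"type":"number","minimum":-1,"maximum":1},"z":{"type":"number","minimum":-1,"maximum":1},"rx":{"type":"number","minimum":-1,"maximum":1},"ry":{"type":"number","minimum":-1,"maximum":1},"rz":{"type":"number","minimum":-1,"maximum":1}}}},"jaw":{"type":"number"},"squeeze":{"type":"number"}},"required":["rows"]}

```bash
mkdir -p pics
cat > h.py <<'E'
import numpy as np, cv2
from bench import state,get_image,calibration
def save(n,f):
    im=get_image(n); cv2.imwrite('pics/'+f,im[:,:,::-1]); return im
def ray(c,px):
    K=np.array(c['mtx']);V=np.array(c['view'])
    d=np.array([(px[0]-K[0,2])/K[0,0],-(px[1]-K[1,2])/K[1,1],-1.])
    return -V[:3,:3].T@V[:3,3], V[:3,:3].T@d
def plane(c,px,z):
    o,d=ray(c,px); return o+d*(z-o[2])/d[2]
def tri(c1,p1,c2,p2):
    o1,d1=ray(c1,p1);o2,d2=ray(c2,p2)
    t=np.linalg.lstsq(np.c_[d1,-d2],o2-o1,rcond=None)[0]
    a,b=o1+d1*t[0],o2+d2*t[1]; return (a+b)/2,np.linalg.norm(a-b)
def proj(c,P):
    K=np.array(c['mtx']);V=np.array(c['view']);p=V[:3,:3]@P+V[:3,3]
    return K[0,0]*p[0]/-p[2]+K[0,2],K[1,1]*-p[1]/-p[2]+K[1,2]
E
python3 - <<'E'
from h import *
a=save('scene','s.png');b=save('top','t.png')
for n in('scene','top'):
    c=calibration(n);print(c); 
s=state();print(s)
E
```

```text
{'mtx': array([[478.84526852,   0.        , 317.78344754],
       [  0.        , 478.84526852, 235.08395306],
       [  0.        ,   0.        ,   1.        ]]), 'view': array([[-0.04252353,  0.99883644,  0.0227491 ,  0.00257773],
       [-0.56044317, -0.04269729,  0.82709152,  0.11841399],
       [ 0.82710048,  0.02242127,  0.5616067 , -1.36084987],
       [ 0.        ,  0.        ,  0.        ,  1.        ]])}
{'mtx': array([[479.88712975,   0.        , 312.49472067],
       [  0.        , 479.88712975, 236.15907018],
       [  0.        ,   0.        ,   1.        ]]), 'view': array([[-0.0090208 , -0.99986875, -0.01345751,  0.03555791],
       [ 0.98525029, -0.01118713,  0.17075337, -0.42571164],
       [-0.17088151, -0.01171869,  0.9852219 , -0.94005163],
       [ 0.        ,  0.        ,  0.        ,  1.        ]])}
{'time': 0.1, 'joint_pos': array([ 1.20902511,  0.39909404,  0.04504046,  1.53774245, -0.01866895,
        1.20689832, -0.05072187]), 'qd': array([-0.00013261, -0.00305897,  0.00088186, -0.00472731, -0.00063445,
       -0.00012412,  0.00087423]), 'effort': array([ 3.14227007e-03, -4.76264584e+01,  1.37001101e+00, -2.54948777e+01,
        1.19641880e-02,  5.04694952e-03,  2.80656803e-05]), 'eef_pos': array([ 0.16872017, -0.62717233,  0.24908806]), 'ee_rot': array([-3.13987763e+00,  1.49251316e-04,  2.62868968e-01]), 'contact_force': array([-0.18819731, -0.02522158, -0.57578093]), 'wrist_torque': array([ 0.05331092, -0.02283767,  0.01873337]), 'gripper_force': 0.0, 'finger_gap': 0.08560469370245515}
```

View pics/s.png

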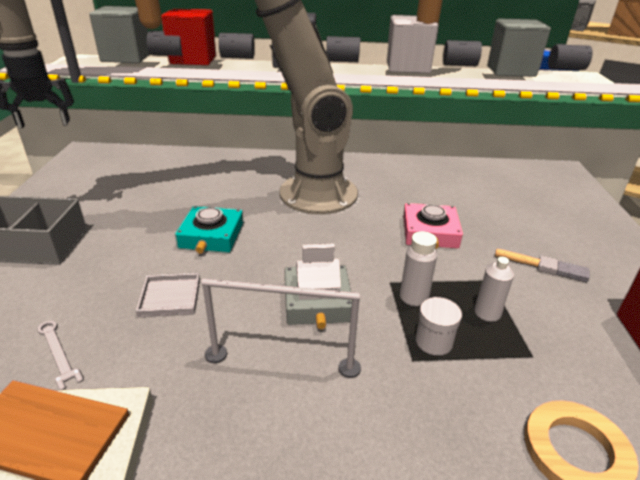

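View pics/t.png

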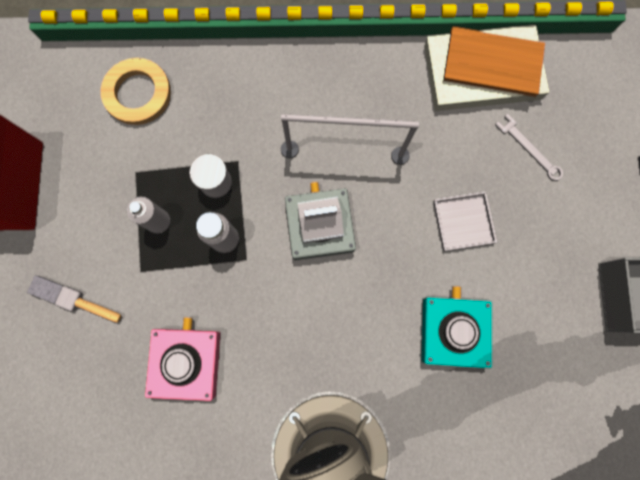

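Scene view: the grey dock with the hood is at (318,290). The turquoise dock (210,228) and the pink one (432,224) are look-alikes. The rail runs from (207,285) to (357,296) and the tray is at (169,294). Three containers stand on the mat: (420,265) has a wide white cap, so it is the flask; (438,325) is squat, so it is the jar; (493,290) has a narrow nozzle, so it is the can (top view ~(145,213)). I'll confirm with one enlarged composite.

Run:
```python
import cv2,numpy as np
s=cv2.imread('pics/s.png');t=cv2.imread('pics/t.png')
def crop(im,x,y,w,h,W,H): return cv2.resize(im[y:y+h,x:x+w],(W,H),interpolation=cv2.INTER_CUBIC)
# each 400x300, 4x for 100x75
o=np.vstack([np.hstack([crop(s,270,240,100,75,400,300),crop(s,440,250,100,75,400,300)]),
 np.hstack([crop(t,275,180,100,75,400,300),crop(t,110,175,100,75,400,300)])])
cv2.imwrite('pics/c1.png',o)
```

```text
(no output)
```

View pics/c1.png

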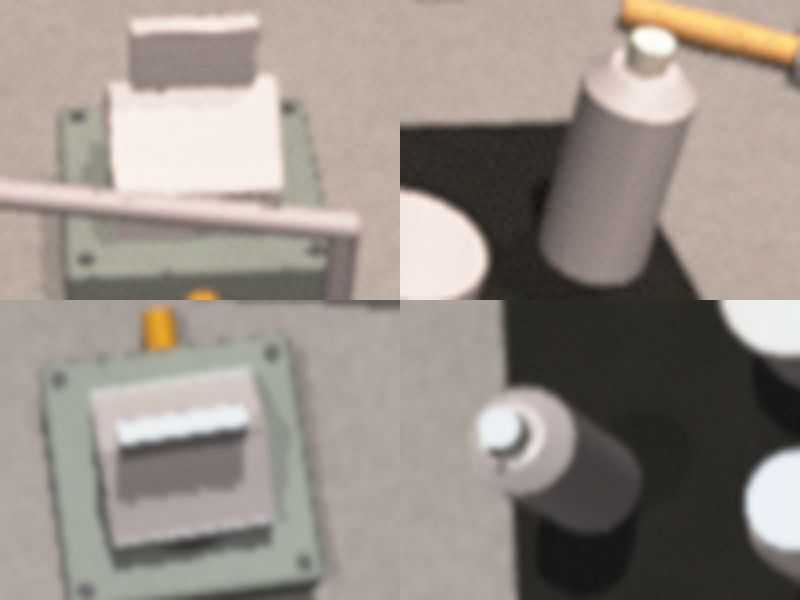

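The crop confirms the can: narrow white nozzle at top view (135.5,207) and scene (503,260). The hood's fin runs along about world y and its top is at top view (321,211). The dock screws are visible in both views. Next I triangulate.

Run:
```python
from h import *
S=cv2.imread('pics/s.png');T=cv2.imread('pics/t.png')
cs,ct=calibration('scene'),calibration('top')
A=lambda x,y:(270+x/4,240+y/4)
B=lambda x,y:(275+x/4,180+(y-300)/4)
np.set_printoptions(precision=4,suppress=True)
def t(n,a,b): p,e=tri(cs,a,ct,b);print(n,p,round(e,4));return p
f1=t('fin y+',A(259,22),B(117,432));f2=t('fin y-',A(131,26),B(248,417));print((f1+f2)/2,np.linalg.norm(f1-f2),np.arctan2(*( (f2-f1)[[0,1]]*[1,-1])))
q=[t('screw',A(*a),B(*b)) for a,b in [((316,250),(58,380)),((85,259),(272,353)),((288,108),(85,590)),((78,117),(304,562))]]
print('dock c',np.mean(q,0),'yaw',np.arctan2(q[0][1]-q[2][1],q[0][0]-q[2][0]),np.arctan2(q[1][1]-q[3][1],q[1][0]-q[3][0]))
t('nozzle',(503.25,260),(135.5,207))
# bar: column centroids of brightness above local background
def line(im,x0,x1,ya,yb):
    g=im.astype(float).mean(2);P=[]
    for x in range(x0,x1):
        yc=ya+(yb-ya)*(x-x0)/(x1-x0);y=np.arange(int(yc)-8,int(yc)+9);v=g[y,x]
        w=np.clip(v-np.median(v)-25,0,None)
        if w.sum()>0:P.append((x,(w*y).sum()/w.sum()))
    P=np.array(P);k=np.polyfit(P[:,0],P[:,1],1);r=P[:,1]-np.polyval(k,P[:,0]);k=np.polyfit(P[abs(r)<1.5,0],P[abs(r)<1.5,1],1)
    print('line',len(P),np.abs(r).mean(),k);return k
ks=line(S,218,280,285.5,290.5);kt=line(T,295,405,119,124)
o1,d1=ray(cs,(210,np.polyval(ks,210)));_,d2=ray(cs,(350,np.polyval(ks,350)))
o2,e1=ray(ct,(290,np.polyval(kt,290)));_,e2=ray(ct,(410,np.polyval(kt,410)))
n1=np.cross(d1,d2);n2=np.cross(e1,e2);D=np.cross(n1,n2);D/=np.linalg.norm(D)
X=np.linalg.lstsq(np.array([n1,n2]),np.array([n1@o1,n2@o2]),rcond=None)[0]
for y in(-.15,-.0,.15):print('bar',X+D*(y-X[1])/D[1])
# tray corners in top view
hs=cv2.cvtColor(T,cv2.COLOR_BGR2GRAY)
for n,c,k,im in(('top',ct,kt,(280,283,284,286,415,417,419)),('scene',cs,ks,(203,205,207,355,357,359))):
    for x in im: print(n,x,plane(c,(x,np.polyval(k,x)),.17))
for name,p,z in[('tray',(435,202),.018),('tray',(486,193),.018),('tray',(495,241),.018),('tray',(444,251),.018),('traysc',(150,275),.018),('',(199,275),.018),('',(197,313),.018),('',(138,313),.018)]:
    print(name,plane(ct if name=='tray' else cs,p,z))
o=np.vstack([np.hstack([cv2.resize(S[260:335,125:225],(400,300)),cv2.resize(T[180:255,420:520],(400,300))]),np.hstack([cv2.resize(S[260:335,280:380],(400,300)),cv2.resize(T[90:165,340:440],(400,300))])])
cv2.imwrite('pics/c2.png',o)
```

```text
fin y+ [0.4512 0.0451 0.141 ] 0.0009
fin y- [ 0.4577 -0.015   0.1402] 0.0007
[0.4544 0.0151 0.1406] 0.06055248724011761 0.10749559173644957
screw [0.5007 0.0777 0.0434] 0.0002
screw [ 0.5137 -0.0323  0.0427] 0.0
screw [0.3918 0.0642 0.0442] 0.0002
screw [ 0.4051 -0.0459  0.0425] 0.0006
dock c [0.4528 0.0159 0.0432] yaw 0.12386769213970637 0.124810266420363
nozzle [0.4676 0.3585 0.1361] 0.0013
line 62 0.18200920488588357 [  0.0943 261.1359]
line 103 0.08145257134717264 [ 0.0566 99.5883]
bar [ 0.6093 -0.15    0.1734]
bar [0.6205 0.     0.1735]
bar [0.6317 0.15   0.1736]
top 280 [0.6286 0.0873 0.17  ]
top 283 [0.6282 0.0818 0.17  ]
top 284 [0.628  0.0799 0.17  ]
top 286 [0.6277 0.0762 0.17  ]
top 415 [ 0.6101 -0.1591  0.17  ]
top 417 [ 0.6098 -0.1628  0.17  ]
top 419 [ 0.6096 -0.1664  0.17  ]
scene 203 [ 0.6043 -0.1653  0.17  ]
scene 205 [ 0.6045 -0.1621  0.17  ]
scene 207 [ 0.6048 -0.1588  0.17  ]
scene 355 [0.6223 0.0783 0.17  ]
scene 357 [0.6225 0.0814 0.17  ]
scene 359 [0.6227 0.0846 0.17  ]
tray [ 0.499  -0.2258  0.018 ]
tray [ 0.5171 -0.3334  0.018 ]
tray [ 0.4149 -0.3447  0.018 ]
tray [ 0.3953 -0.2388  0.018 ]
traysc [ 0.4149 -0.3415  0.018 ]
 [ 0.4076 -0.2387  0.018 ]
 [ 0.5223 -0.214   0.018 ]
 [ 0.5298 -0.3262  0.018 ]
```

View pics/c2.png

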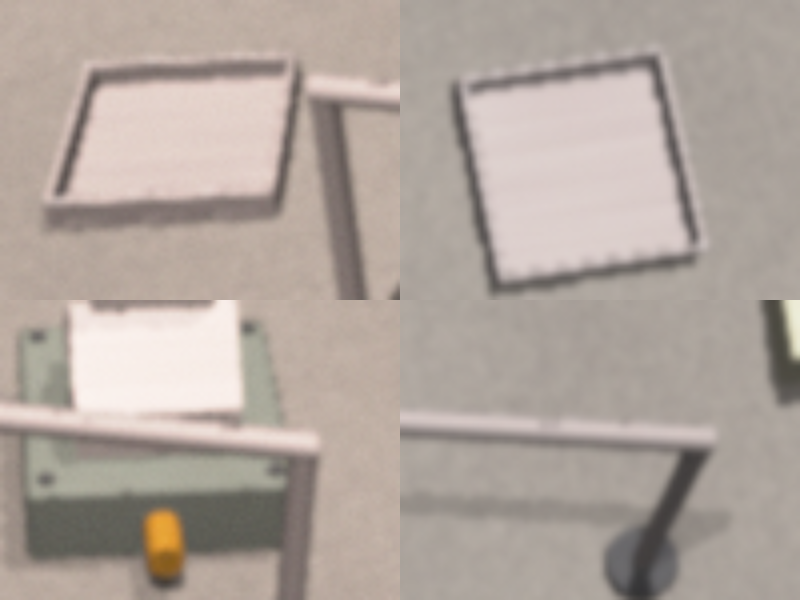

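The crop shows the tray cleanly (rim corners at top view about (435,202), (486,193), (495,241) and (444,251)) and the bar end at top view (517,198)/4 in the crop. Heights read about 2 mm low: fin 0.1406 against 0.143, screws 0.043 against 0.045, nozzle 0.136 against 0.138. That is within calibration error. The bar's centroid is biased up by its lit upper side, but the hood centres itself on it.

```bash
cat > go.py <<'E'
import sys
from h import *
from scipy.spatial.transform import Rotation as R
# go.py x y z yaw : numbers for a move from the measured pose to a tool-down target
def rel(x,y,z,yaw):
    s=state();q=R.from_euler('xyz',s['ee_rot']);t=R.from_euler('xyz',[np.pi,0,yaw])
    p=q.inv().apply(np.array([x,y,z])-s['eef_pos'])/.25;r=(q.inv()*t).as_rotvec()/.5
    print('t',round(s['time'],2),'pos',s['eef_pos'].round(4),'rot',s['ee_rot'].round(3),'gap',round(s['finger_gap'],4),'F',s['contact_force'].round(1))
    print('xyz',p.round(3),'r',r.round(3))
if __name__=='__main__': rel(*map(float,sys.argv[1:]))
E
python3 go.py .4 -.5 .32 .7
python3 - <<'E'
from h import *
ct,cs=calibration('top'),calibration('scene')
np.set_printoptions(precision=4,suppress=True)
print('jar',plane(ct,(208,170),.082),plane(cs,(439,313),.082))
print('flask',plane(ct,(211,224),.153),plane(cs,(424,242),.153))
E
```

```text
t 0.1 pos [ 0.1687 -0.6272  0.2491] rot [-3.14   0.     0.263] gap 0.0856 F [-0.2 -0.  -0.6]
xyz [ 1.025 -0.251 -0.283] r [-0.003 -0.    -0.874]
jar [0.5545 0.2378 0.082 ] [0.5602 0.2339 0.082 ]
flask [0.4302 0.2127 0.153 ] [0.4441 0.2133 0.153 ]
```

send_rows --rows '[{"x":0.3,"y":-0.1,"z":-0.14,"rz":-0.44},{"x":0.98,"y":-0.25,"z":-0.28,"rz":-0.87},{"x":0.98,"y":-0.25,"z":-0.28,"rz":-0.87},{"x":0.98,"y":-0.25,"z":-0.28,"rz":-0.87},{"x":0.98,"y":-0.25,"z":-0.28,"rz":-0.87},{"x":0.98,"y":-0.25,"z":-0.28,"rz":-0.87},{"x":0.98,"y":-0.25,"z":-0.28,"rz":-0.87},{"x":0.98,"y":-0.25,"z":-0.28,"rz":-0.87},{"x":0.98,"y":-0.25,"z":-0.28,"rz":-0.87}]' --jaw 0 --squeeze 60

```text
validation failed for argument at $.ro...
```

```bash
python3 go.py .5 -.27 .3 1.19
```

```text
t 0.1 pos [ 0.1687 -0.6272  0.2491] rot [-3.14   0.     0.263] gap 0.0856 F [-0.2 -0.  -0.6]
xyz [ 1.651 -1.036 -0.202] r [-3.000e-03 -1.000e-03 -1.854e+00]
```

send_rows --rows '[{"x":0.98,"y":-0.25,"z":-0.28,"rx":0,"ry":0,"rz":-0.87},{"x":0.98,"y":-0.25,"z":-0.28,"rx":0,"ry":0,"rz":-0.87},{"x":0.98,"y":-0.25,"z":-0.28,"rx":0,"ry":0,"rz":-0.87},{"x":0.98,"y":-0.25,"z":-0.28,"rx":0,"ry":0,"rz":-0.87},{"x":0.98,"y":-0.25,"z":-0.28,"rx":0,"ry":0,"rz":-0.87},{"x":0.98,"y":-0.25,"z":-0.28,"rx":0,"ry":0,"rz":-0.87},{"x":0.98,"y":-0.25,"z":-0.28,"rx":0,"ry":0,"rz":-0.87},{"x":0.98,"y":-0.25,"z":-0.28,"rx":0,"ry":0,"rz":-0.87},{"x":0.98,"y":-0.25,"z":-0.28,"rx":0,"ry":0,"rz":-0.87}]' --jaw 0 --squeeze 60

```text
time: 0.85
eef_pos: [0.3895, -0.5033, 0.3196]
ee_rot: [-3.141, 0.001, 0.7]
contact_force: [-1.2, -1.2, 0.1]
finger_gap: 0.0857
gripper_force: 0.0
```

```bash
python3 go.py .5 -.27 .3 1.19
```

```text
t 0.85 pos [ 0.3895 -0.5033  0.3196] rot [-3.141e+00  1.000e-03  7.000e-01] gap 0.0857 F [-1.2 -1.2  0.1]
xyz [ 0.939 -0.429  0.078] r [-0.002  0.001 -0.981]
```

send_rows --rows '[{"x":0.94,"y":-0.43,"z":0.08,"rx":0,"ry":0,"rz":-0.98},{"x":0.94,"y":-0.43,"z":0.08,"rx":0,"ry":0,"rz":-0.98},{"x":0.94,"y":-0.43,"z":0.08,"rx":0,"ry":0,"rz":-0.98},{"x":0.94,"y":-0.43,"z":0.08,"rx":0,"ry":0,"rz":-0.98},{"x":0.94,"y":-0.43,"z":0.08,"rx":0,"ry":0,"rz":-0.98},{"x":0.94,"y":-0.43,"z":0.08,"rx":0,"ry":0,"rz":-0.98},{"x":0.94,"y":-0.43,"z":0.08,"rx":0,"ry":0,"rz":-0.98},{"x":0.94,"y":-0.43,"z":0.08,"rx":0,"ry":0,"rz":-0.98},{"x":0.94,"y":-0.43,"z":0.08,"rx":0,"ry":0,"rz":-0.98}]'

```text
time: 1.6
eef_pos: [0.4988, -0.2721, 0.2993]
ee_rot: [-3.14, 0.002, 1.186]
contact_force: [-0.1, -0.2, 0.6]
finger_gap: 0.0855
gripper_force: 0.0
```

```bash
python3 go.py .4544 -.04 .24 1.679; python3 go.py .4544 .0151 .24 1.679
```

```text
t 1.6 pos [ 0.4988 -0.2721  0.2993] rot [-3.140e+00  2.000e-03  1.186e+00] gap 0.0855 F [-0.1 -0.2  0.6]
xyz [ 0.794 -0.513  0.237] r [-0.004  0.003 -0.986]
t 1.6 pos [ 0.4988 -0.2721  0.2993] rot [-3.140e+00  2.000e-03  1.186e+00] gap 0.0855 F [-0.1 -0.2  0.6]
xyz [ 0.998 -0.595  0.236] r [-0.004  0.003 -0.986]
```

send_rows --rows '[{"x":0.998,"y":-0.595,"z":0.236,"rx":0,"ry":0,"rz":-0.986},{"x":0.998,"y":-0.595,"z":0.236,"rx":0,"ry":0,"rz":-0.986},{"x":0.998,"y":-0.595,"z":0.236,"rx":0,"ry":0,"rz":-0.986},{"x":0.998,"y":-0.595,"z":0.236,"rx":0,"ry":0,"rz":-0.986},{"x":0.998,"y":-0.595,"z":0.236,"rx":0,"ry":0,"rz":-0.986},{"x":0.998,"y":-0.595,"z":0.236,"rx":0,"ry":0,"rz":-0.986},{"x":0.998,"y":-0.595,"z":0.236,"rx":0,"ry":0,"rz":-0.986},{"x":0.998,"y":-0.595,"z":0.236,"rx":0,"ry":0,"rz":-0.986},{"x":0.998,"y":-0.595,"z":0.236,"rx":0,"ry":0,"rz":-0.986},{"x":0.998,"y":-0.595,"z":0.236,"rx":0,"ry":0,"rz":-0.986}]'

```text
time: 2.43
eef_pos: [0.4558, 0.0137, 0.241]
ee_rot: [-3.141, 0.001, 1.677]
contact_force: [0.1, 0.3, 0.8]
finger_gap: 0.0853
gripper_force: 0.0
```

```bash
python3 go.py .4544 .0151 .133 1.679;  python3 - <<'E'
from h import *
import pickle
c=calibration('wrist');save('wrist','w1.png');pickle.dump(c,open('w1.pkl','wb'));print(c)
E
```

```text
t 2.43 pos [0.4558 0.0137 0.241 ] rot [-3.141e+00  1.000e-03  1.677e+00] gap 0.0853 F [0.1 0.3 0.8]
xyz [ 0.007 -0.005  0.432] r [-0.     0.003 -0.004]
{'mtx': array([[371.64829954,   0.        , 316.79002795],
       [  0.        , 371.64829954, 239.5772574 ],
       [  0.        ,   0.        ,   1.        ]]), 'view': array([[ 9.94279064e-01,  1.06812999e-01, -3.54908943e-04,
        -4.54026117e-01],
       [-1.01147854e-01,  9.40466342e-01, -3.24487551e-01,
         7.29156580e-02],
       [-3.43257085e-02,  3.22667077e-01,  9.45889900e-01,
        -3.60240323e-01],
       [ 0.00000000e+00,  0.00000000e+00,  0.00000000e+00,
         1.00000000e+00]])}
```

View pics/w1.png

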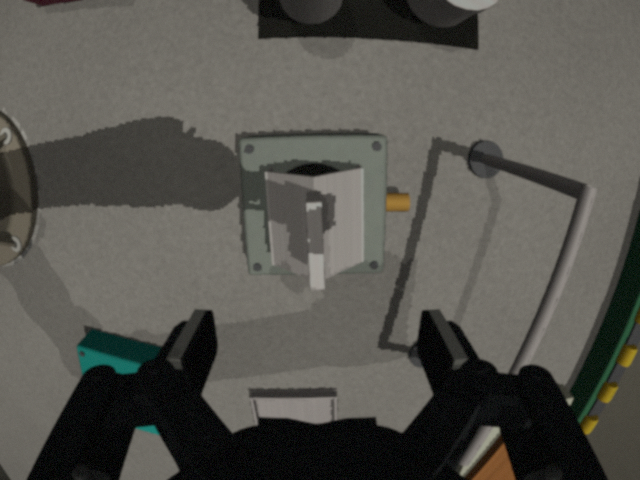

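The wrist view shows the fin at (316,205)-(318,288), centred between the fingers and aligned. The bar runs from (586,190) to (470,470). I'll descend and pinch the fin, and compute the bar position from the wrist view as a second check.

send_rows --rows '[{"x":0.007,"y":-0.005,"z":0.15,"rx":0,"ry":0,"rz":0},{"x":0.007,"y":-0.005,"z":0.25,"rx":0,"ry":0,"rz":0},{"x":0.007,"y":-0.005,"z":0.35,"rx":0,"ry":0,"rz":0},{"x":0.007,"y":-0.005,"z":0.4,"rx":0,"ry":0,"rz":0},{"x":0.007,"y":-0.005,"z":0.43,"rx":0,"ry":0,"rz":0},{"x":0.007,"y":-0.005,"z":0.43,"rx":0,"ry":0,"rz":0},{"x":0.007,"y":-0.005,"z":0.43,"rx":0,"ry":0,"rz":0},{"x":0.007,"y":-0.005,"z":0.43,"rx":0,"ry":0,"rz":0}]'

```text
time: 3.15
eef_pos: [0.4552, 0.0175, 0.1345]
ee_rot: [3.139, 0.001, 1.679]
contact_force: [0.2, -0.5, 0.4]
finger_gap: 0.0857
gripper_force: 0.0
```

send_rows --rows '[{"x":0,"y":0,"z":0,"rx":0,"ry":0,"rz":0},{"x":0,"y":0,"z":0,"rx":0,"ry":0,"rz":0},{"x":0,"y":0,"z":0,"rx":0,"ry":0,"rz":0},{"x":0,"y":0,"z":0,"rx":0,"ry":0,"rz":0},{"x":0,"y":0,"z":0,"rx":0,"ry":0,"rz":0},{"x":0,"y":0,"z":0,"rx":0,"ry":0,"rz":0},{"x":0,"y":0,"z":0,"rx":0,"ry":0,"rz":0},{"x":0,"y":0,"z":0,"rx":0,"ry":0,"rz":0},{"x":0,"y":0,"z":0,"rx":0,"ry":0,"rz":0},{"x":0,"y":0,"z":0,"rx":0,"ry":0,"rz":0}]' --jaw 1 --squeeze 60

```text
time: 3.98
eef_pos: [0.4543, 0.0184, 0.1337]
ee_rot: [3.141, 0.0, 1.681]
contact_force: [0.6, -0.2, 2.2]
finger_gap: 0.009
gripper_force: 59.1
```

```bash
cat >> h.py <<'E'
def fray(c,px):
    K=np.array(c['mtx']);V=np.array(c['view']);u=np.array([px[0]-K[0,2],px[1]-K[1,2]]);r=np.hypot(*u);th=r/K[0,0]
    d=np.array([np.sin(th)*u[0]/r,-np.sin(th)*u[1]/r,-np.cos(th)])
    return -V[:3,:3].T@V[:3,3],V[:3,:3].T@d
def fplane(c,px,z):
    o,d=fray(c,px);return o+d*(z-o[2])/d[2]
E
python3 - <<'E'
from h import *
import pickle
c=pickle.load(open('w1.pkl','rb'))
for p in((586,190),(575,233),(562,280),(540,330),(515,370)):print(p,fplane(c,p,.17).round(4))
# wrist + top triangulation of the bar as plane through the top-view line
ct=calibration('top');k=[.0566,99.5883]
o2,e1=ray(ct,(290,np.polyval(k,290)));_,e2=ray(ct,(410,np.polyval(k,410)));n=np.cross(e1,e2)
for p in((586,190),(575,233),(562,280),(540,330),(515,370)):
    o,d=fray(c,p);print('tri',(o+d*((o2-o)@n)/(d@n)).round(4))
print('fin',fplane(c,(316,205),.143).round(4),fplane(c,(317,286),.143).round(4))
E
python3 go.py .455 .015 .30 1.6
```

```text
(586, 190) [0.6222 0.082  0.17  ]
(575, 233) [0.6219 0.0526 0.17  ]
(562, 280) [0.6231 0.0188 0.17  ]
(540, 330) [ 0.6195 -0.021   0.17  ]
(515, 370) [ 0.6116 -0.0566  0.17  ]
tri [0.6337 0.0811 0.1573]
tri [0.6295 0.0507 0.1616]
tri [0.6237 0.0185 0.1693]
tri [ 0.6212 -0.0222  0.1681]
tri [ 0.6227 -0.0669  0.1569]
fin [0.4516 0.0429 0.143 ] [ 0.4581 -0.0116  0.143 ]
t 3.98 pos [0.4543 0.0184 0.1337] rot [3.141 0.    1.681] gap 0.009 F [ 0.6 -0.2  2.2]
xyz [-0.014  0.002 -0.665] r [0.001 0.    0.162]
```

send_rows --rows '[{"x":0,"y":0,"z":-0.08,"rx":0,"ry":0,"rz":0},{"x":0,"y":0,"z":-0.2,"rx":0,"ry":0,"rz":0},{"x":0,"y":0,"z":-0.34,"rx":0,"ry":0,"rz":0},{"x":0,"y":0,"z":-0.48,"rx":0,"ry":0,"rz":0},{"x":0,"y":0,"z":-0.6,"rx":0,"ry":0,"rz":0},{"x":0,"y":0,"z":-0.68,"rx":0,"ry":0,"rz":0},{"x":0,"y":0,"z":-0.68,"rx":0,"ry":0,"rz":0},{"x":0,"y":0,"z":-0.68,"rx":0,"ry":0,"rz":0},{"x":0,"y":0,"z":-0.68,"rx":0,"ry":0,"rz":0}]'

```text
time: 4.73
eef_pos: [0.4529, 0.0181, 0.3018]
ee_rot: [-3.138, -0.0, 1.681]
contact_force: [0.7, -0.8, -2.2]
finger_gap: 0.0092
gripper_force: 58.8
```

```bash
python3 go.py .617 -.038 .302 1.496
```

```text
t 4.73 pos [0.4529 0.0181 0.3018] rot [-3.138 -0.     1.681] gap 0.0092 F [ 0.7 -0.8 -2.2]
xyz [-0.295  0.628 -0.003] r [-0.006  0.     0.37 ]
```

send_rows --rows '[{"x":-0.05,"y":0.1,"z":0,"rx":0,"ry":0,"rz":0.06},{"x":-0.1,"y":0.22,"z":0,"rx":0,"ry":0,"rz":0.14},{"x":-0.17,"y":0.36,"z":0,"rx":0,"ry":0,"rz":0.22},{"x":-0.23,"y":0.5,"z":0,"rx":0,"ry":0,"rz":0.3},{"x":-0.28,"y":0.6,"z":0,"rx":0,"ry":0,"rz":0.37},{"x":-0.295,"y":0.628,"z":0,"rx":0,"ry":0,"rz":0.37},{"x":-0.295,"y":0.628,"z":0,"rx":0,"ry":0,"rz":0.37},{"x":-0.295,"y":0.628,"z":0,"rx":0,"ry":0,"rz":0.37},{"x":-0.295,"y":0.628,"z":0,"rx":0,"ry":0,"rz":0.37},{"x":-0.295,"y":0.628,"z":0,"rx":0,"ry":0,"rz":0.37}]'

```text
time: 5.57
eef_pos: [0.6168, -0.0368, 0.3034]
ee_rot: [-3.141, 0.0, 1.498]
contact_force: [0.2, -0.0, -1.8]
finger_gap: 0.0088
gripper_force: 59.0
```

```bash
python3 go.py .617 -.038 .210 1.496
python3 - <<'E'
from h import *
import pickle
S=save('scene','s2.png');W=save('wrist','w2.png');pickle.dump(calibration('wrist'),open('w2.pkl','wb'))
o=np.hstack([cv2.resize(S[180:380,190:390],(400,400),interpolation=cv2.INTER_CUBIC),cv2.resize(W,(400,400))])
cv2.imwrite('pics/c3.png',o[:,:,::-1])
E
```

```text
t 5.57 pos [ 0.6168 -0.0368  0.3034] rot [-3.141  0.     1.498] gap 0.0088 F [ 0.2 -0.  -1.8]
xyz [-0.005  0.001  0.374] r [-0.002  0.001  0.003]
```

View pics/c3.png

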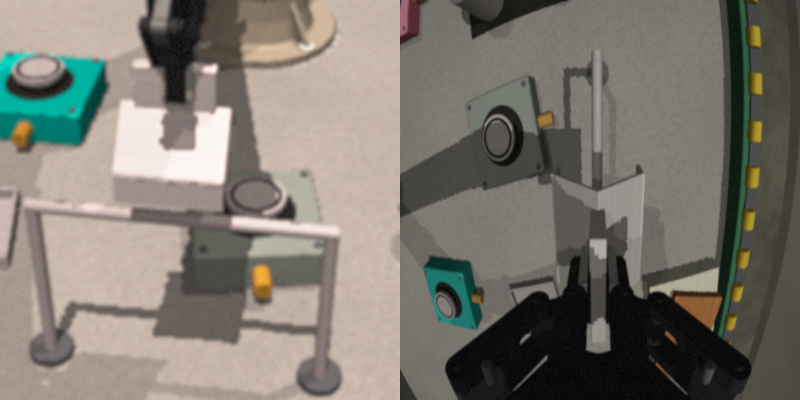

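The hood is held level, and the bar (598,50-180 in the right half) lines up with the fin and ridge. Lowering it now.

send_rows --rows '[{"x":0,"y":0,"z":0.05,"rx":0,"ry":0,"rz":0},{"x":0,"y":0,"z":0.13,"rx":0,"ry":0,"rz":0},{"x":0,"y":0,"z":0.2,"rx":0,"ry":0,"rz":0},{"x":0,"y":0,"z":0.27,"rx":0,"ry":0,"rz":0},{"x":0,"y":0,"z":0.33,"rx":0,"ry":0,"rz":0},{"x":0,"y":0,"z":0.36,"rx":0,"ry":0,"rz":0},{"x":0,"y":0,"z":0.375,"rx":0,"ry":0,"rz":0},{"x":0,"y":0,"z":0.38,"rx":0,"ry":0,"rz":0},{"x":0,"y":0,"z":0.385,"rx":0,"ry":0,"rz":0},{"x":0,"y":0,"z":0.385,"rx":0,"ry":0,"rz":0}]'

```text
time: 6.5
eef_pos: [0.6171, -0.0378, 0.208]
ee_rot: [-3.139, 0.001, 1.496]
contact_force: [-5.0, 0.2, 1.0]
finger_gap: 0.0089
gripper_force: 59.4
```

send_rows --rows '[{"x":0,"y":-0.008,"z":0,"rx":0,"ry":0,"rz":0},{"x":0,"y":-0.008,"z":0.004,"rx":0,"ry":0,"rz":0},{"x":0,"y":-0.008,"z":0.006,"rx":0,"ry":0,"rz":0},{"x":0,"y":-0.008,"z":0.006,"rx":0,"ry":0,"rz":0}]'

```text
time: 6.83
eef_pos: [0.6168, -0.0376, 0.2079]
ee_rot: [3.139, 0.001, 1.496]
contact_force: [-4.2, 0.3, 7.0]
finger_gap: 0.0091
gripper_force: 60.3
```

send_rows --rows '[{"x":0,"y":-0.006,"z":0,"rx":0,"ry":0,"rz":0},{"x":0,"y":-0.006,"z":0,"rx":0,"ry":0,"rz":0},{"x":0,"y":-0.006,"z":0,"rx":0,"ry":0,"rz":0},{"x":0,"y":-0.006,"z":0,"rx":0,"ry":0,"rz":0},{"x":0,"y":-0.006,"z":0,"rx":0,"ry":0,"rz":0},{"x":0,"y":-0.006,"z":0,"rx":0,"ry":0,"rz":0},{"x":0,"y":-0.006,"z":0,"rx":0,"ry":0,"rz":0},{"x":0,"y":-0.006,"z":0,"rx":0,"ry":0,"rz":0},{"x":0,"y":-0.006,"z":0,"rx":0,"ry":0,"rz":0},{"x":0,"y":-0.006,"z":0,"rx":0,"ry":0,"rz":0}]' --jaw 0

```text
time: 7.67
eef_pos: [0.6147, -0.0375, 0.2057]
ee_rot: [-3.142, 0.0, 1.496]
contact_force: [0.3, 0.2, 0.6]
finger_gap: 0.0854
gripper_force: 0.0
```

send_rows --rows '[{"x":0,"y":0,"z":-0.05,"rx":0,"ry":0,"rz":0},{"x":0,"y":0,"z":-0.15,"rx":0,"ry":0,"rz":0},{"x":0,"y":0,"z":-0.3,"rx":0,"ry":0,"rz":0},{"x":0,"y":0,"z":-0.4,"rx":0,"ry":0,"rz":0},{"x":0,"y":0,"z":-0.44,"rx":0,"ry":0,"rz":0},{"x":0,"y":0,"z":-0.44,"rx":0,"ry":0,"rz":0},{"x":0,"y":0,"z":-0.44,"rx":0,"ry":0,"rz":0}]'

```text
time: 8.25
eef_pos: [0.6145, -0.0375, 0.3157]
ee_rot: [3.141, 0.0, 1.496]
contact_force: [-1.1, -0.1, -0.0]
finger_gap: 0.0852
gripper_force: 0.0
```

```bash
python3 go.py .50 .16 .32 1.9
python3 - <<'E'
from h import *
S=save('scene','s3.png');T=save('top','t3.png')
rs=lambda im:cv2.resize(im,(400,300),interpolation=cv2.INTER_CUBIC)
o=np.vstack([np.hstack([rs(S[210:360,200:400]),rs(T[90:240,260:460])]),np.hstack([rs(S[255:330,280:380]),rs(T[180:255,275:375])])])
cv2.imwrite('pics/c4.png',o[:,:,::-1])
E
```

```text
t 8.25 pos [ 0.6145 -0.0375  0.3157] rot [3.141 0.    1.496] gap 0.0852 F [-1.1 -0.1 -0. ]
xyz [ 0.754 -0.516 -0.018] r [ 0.     0.001 -0.808]
```

View pics/c4.png

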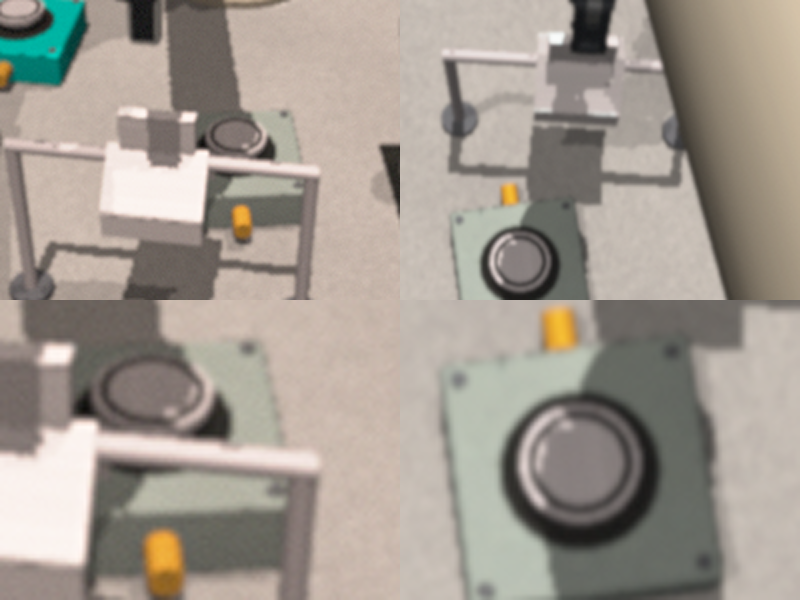

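The hood hangs level astride the bar. The pad disc is uncovered, with its centre at top view (320,220.5) and scene (318,278). The hood no longer needs attention, so on to the can.

send_rows --rows '[{"x":0.754,"y":-0.516,"z":-0.02,"rx":0,"ry":0,"rz":-0.8},{"x":0.754,"y":-0.516,"z":-0.02,"rx":0,"ry":0,"rz":-0.8},{"x":0.754,"y":-0.516,"z":-0.02,"rx":0,"ry":0,"rz":-0.8},{"x":0.754,"y":-0.516,"z":-0.02,"rx":0,"ry":0,"rz":-0.8},{"x":0.754,"y":-0.516,"z":-0.02,"rx":0,"ry":0,"rz":-0.8},{"x":0.754,"y":-0.516,"z":-0.02,"rx":0,"ry":0,"rz":-0.8},{"x":0.754,"y":-0.516,"z":-0.02,"rx":0,"ry":0,"rz":-0.8},{"x":0.754,"y":-0.516,"z":-0.02,"rx":0,"ry":0,"rz":-0.8}]'

```text
time: 9.02
eef_pos: [0.4989, 0.1609, 0.3194]
ee_rot: [-3.139, 0.001, 1.899]
contact_force: [-0.1, 0.3, -0.2]
finger_gap: 0.0856
gripper_force: 0.0
```

```bash
python3 go.py .4676 .3585 .29 2.22
python3 - <<'E'
from h import *
cs,ct=calibration('scene'),calibration('top')
p,e=tri(cs,(318,278.25),ct,(320,220.5));print('pad',p,e, plane(ct,(320,220.5),.065),plane(cs,(318,278.25),.065))
E
```

```text
t 9.02 pos [0.4989 0.1609 0.3194] rot [-3.139e+00  1.000e-03  1.899e+00] gap 0.0856 F [-0.1  0.3 -0.2]
xyz [0.789 0.137 0.117] r [-0.005  0.    -0.642]
pad [0.45336798 0.01571534 0.06118138] 8.476312664257046e-05 [0.45257808 0.01568966 0.065     ] [0.45802931 0.0158665  0.065     ]
```

send_rows --rows '[{"x":0.79,"y":0.137,"z":0.117,"rx":0,"ry":0,"rz":-0.64},{"x":0.79,"y":0.137,"z":0.117,"rx":0,"ry":0,"rz":-0.64},{"x":0.79,"y":0.137,"z":0.117,"rx":0,"ry":0,"rz":-0.64},{"x":0.79,"y":0.137,"z":0.117,"rx":0,"ry":0,"rz":-0.64},{"x":0.79,"y":0.137,"z":0.117,"rx":0,"ry":0,"rz":-0.64},{"x":0.79,"y":0.137,"z":0.117,"rx":0,"ry":0,"rz":-0.64},{"x":0.79,"y":0.137,"z":0.117,"rx":0,"ry":0,"rz":-0.64},{"x":0.79,"y":0.137,"z":0.117,"rx":0,"ry":0,"rz":-0.64},{"x":0.79,"y":0.137,"z":0.117,"rx":0,"ry":0,"rz":-0.64}]'

```text
time: 9.77
eef_pos: [0.4713, 0.3555, 0.2906]
ee_rot: [-3.14, 0.002, 2.212]
contact_force: [-0.2, 0.4, -0.4]
finger_gap: 0.0854
gripper_force: 0.0
```

```bash
python3 go.py .4676 .3585 .093 2.22
python3 - <<'E'
from h import *
import pickle
c=calibration('wrist');W=save('wrist','w3.png');pickle.dump(c,open('w3.pkl','wb'))
V=np.array(c['view']);K=np.array(c['mtx'])
def fp(P):
    p=V[:3,:3]@np.array(P)+V[:3,3];v=np.array([p[0],-p[1]]);r=np.hypot(*v);th=np.arctan2(r,-p[2]);return K[:2,2]+K[0,0]*th*v/r
for z in(.138,.11,.004):print(z,fp((.4676,.3585,z)))
E
```

```text
t 9.77 pos [0.4713 0.3555 0.2906] rot [-3.140e+00  2.000e-03  2.212e+00] gap 0.0854 F [-0.2  0.4 -0.4]
xyz [ 0.02  -0.003  0.791] r [-0.003  0.003 -0.017]
0.138 [316.43709692 220.04924796]
0.11 [316.52223485 210.95538476]
0.004 [316.74493042 187.27594136]
```

View pics/w3.png

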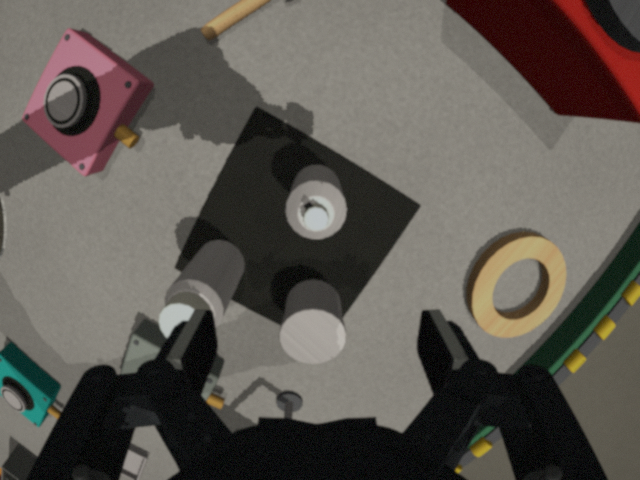

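The nozzle is at (317,218) against a predicted (316.4,220), so the can's position is confirmed to about 1 mm. The path down is clear of the flask at (190,300) and the jar at (312,330).

send_rows --rows '[{"x":0.02,"y":-0.002,"z":0.1,"rx":0,"ry":0,"rz":0},{"x":0.02,"y":-0.002,"z":0.2,"rx":0,"ry":0,"rz":0},{"x":0.02,"y":-0.002,"z":0.3,"rx":0,"ry":0,"rz":0},{"x":0.02,"y":-0.002,"z":0.4,"rx":0,"ry":0,"rz":0},{"x":0.02,"y":-0.002,"z":0.5,"rx":0,"ry":0,"rz":0},{"x":0.02,"y":-0.002,"z":0.6,"rx":0,"ry":0,"rz":0},{"x":0.02,"y":-0.002,"z":0.68,"rx":0,"ry":0,"rz":0},{"x":0.02,"y":-0.002,"z":0.74,"rx":0,"ry":0,"rz":0},{"x":0.02,"y":-0.002,"z":0.78,"rx":0,"ry":0,"rz":0},{"x":0.02,"y":-0.002,"z":0.79,"rx":0,"ry":0,"rz":0},{"x":0.02,"y":-0.002,"z":0.79,"rx":0,"ry":0,"rz":0},{"x":0.02,"y":-0.002,"z":0.79,"rx":0,"ry":0,"rz":0}]'

```text
time: 10.82
eef_pos: [0.467, 0.3619, 0.0949]
ee_rot: [3.14, 0.0, 2.215]
contact_force: [-1.3, 0.0, 0.8]
finger_gap: 0.0855
gripper_force: 0.0
```

```bash
python3 go.py .4676 .3585 .093 2.22
```

```text
t 10.82 pos [0.467  0.3619 0.0949] rot [3.14  0.    2.215] gap 0.0855 F [-1.3  0.   0.8]
xyz [-0.012 -0.006  0.008] r [ 0.003  0.001 -0.01 ]
```

send_rows --rows '[{"x":-0.01,"y":-0.006,"z":0.004,"rx":0,"ry":0,"rz":0},{"x":-0.01,"y":-0.006,"z":0.004,"rx":0,"ry":0,"rz":0},{"x":-0.01,"y":-0.006,"z":0.004,"rx":0,"ry":0,"rz":0},{"x":-0.01,"y":-0.006,"z":0.004,"rx":0,"ry":0,"rz":0}]'

```text
time: 11.15
eef_pos: [0.4667, 0.3591, 0.0934]
ee_rot: [3.141, 0.0, 2.216]
contact_force: [-0.6, 0.2, -0.3]
finger_gap: 0.0858
gripper_force: 0.0
```

send_rows --rows '[{"x":0,"y":0,"z":0,"rx":0,"ry":0,"rz":0},{"x":0,"y":0,"z":0,"rx":0,"ry":0,"rz":0},{"x":0,"y":0,"z":0,"rx":0,"ry":0,"rz":0},{"x":0,"y":0,"z":0,"rx":0,"ry":0,"rz":0},{"x":0,"y":0,"z":0,"rx":0,"ry":0,"rz":0},{"x":0,"y":0,"z":0,"rx":0,"ry":0,"rz":0},{"x":0,"y":0,"z":0,"rx":0,"ry":0,"rz":0},{"x":0,"y":0,"z":0,"rx":0,"ry":0,"rz":0}]' --jaw 1 --squeeze 80

```text
time: 11.82
eef_pos: [0.4668, 0.3596, 0.0934]
ee_rot: [3.14, -0.0, 2.216]
contact_force: [1.5, -0.2, 4.9]
finger_gap: 0.0507
gripper_force: 83.8
```

send_rows --rows '[{"x":0,"y":0,"z":-0.05,"rx":0,"ry":0,"rz":0},{"x":0,"y":0,"z":-0.13,"rx":0,"ry":0,"rz":0},{"x":0,"y":0,"z":-0.25,"rx":0,"ry":0,"rz":0},{"x":0,"y":0,"z":-0.38,"rx":0,"ry":0,"rz":0},{"x":0,"y":0,"z":-0.52,"rx":0,"ry":0,"rz":0},{"x":0,"y":0,"z":-0.66,"rx":0,"ry":0,"rz":0},{"x":0,"y":0,"z":-0.8,"rx":0,"ry":0,"rz":0},{"x":0,"y":0,"z":-0.92,"rx":0,"ry":0,"rz":0},{"x":0,"y":0,"z":-0.94,"rx":0,"ry":0,"rz":0},{"x":0,"y":0,"z":-0.94,"rx":0,"ry":0,"rz":0}]'

```text
time: 12.65
eef_pos: [0.4663, 0.3594, 0.3295]
ee_rot: [3.139, 0.0, 2.216]
contact_force: [-0.0, -0.2, -4.5]
finger_gap: 0.0501
gripper_force: 84.1
```

```bash
python3 go.py .46 .17 .32 1.9;python3 - <<'E'
from h import *
cs,ct=calibration('scene'),calibration('top')
# can nozzle/shape after lift: save for record, print expected pixels
save('scene','s5.png');save('top','t5.png')
E
```

```text
t 12.65 pos [0.4663 0.3594 0.3295] rot [3.139 0.    2.216] gap 0.0501 F [-0.  -0.2 -4.5]
xyz [-0.59  -0.476  0.037] r [0.005 0.    0.632]
```

send_rows --rows '[{"x":-0.1,"y":-0.08,"z":0.04,"rx":0,"ry":0,"rz":0.1},{"x":-0.22,"y":-0.18,"z":0.04,"rx":0,"ry":0,"rz":0.24},{"x":-0.34,"y":-0.27,"z":0.04,"rx":0,"ry":0,"rz":0.37},{"x":-0.46,"y":-0.37,"z":0.04,"rx":0,"ry":0,"rz":0.5},{"x":-0.55,"y":-0.45,"z":0.04,"rx":0,"ry":0,"rz":0.63},{"x":-0.59,"y":-0.476,"z":0.04,"rx":0,"ry":0,"rz":0.63},{"x":-0.59,"y":-0.476,"z":0.04,"rx":0,"ry":0,"rz":0.63},{"x":-0.59,"y":-0.476,"z":0.04,"rx":0,"ry":0,"rz":0.63}]'

```text
time: 13.42
eef_pos: [0.459, 0.1684, 0.3158]
ee_rot: [-3.137, -0.0, 1.899]
contact_force: [0.1, 0.3, -4.0]
finger_gap: 0.0504
gripper_force: 84.5
```

```bash
python3 go.py .453 .0157 .22 1.6
```

```text
t 13.42 pos [0.459  0.1684 0.3158] rot [-3.137 -0.     1.899] gap 0.0504 F [ 0.1  0.3 -4. ]
xyz [-0.571 -0.218  0.384] r [-0.008  0.     0.598]
```

send_rows --rows '[{"x":-0.1,"y":-0.04,"z":0.07,"rx":0,"ry":0,"rz":0.1},{"x":-0.22,"y":-0.08,"z":0.15,"rx":0,"ry":0,"rz":0.23},{"x":-0.34,"y":-0.13,"z":0.23,"rx":0,"ry":0,"rz":0.36},{"x":-0.45,"y":-0.17,"z":0.3,"rx":0,"ry":0,"rz":0.48},{"x":-0.54,"y":-0.205,"z":0.36,"rx":0,"ry":0,"rz":0.57},{"x":-0.571,"y":-0.218,"z":0.384,"rx":-0.008,"ry":0,"rz":0.6},{"x":-0.571,"y":-0.218,"z":0.384,"rx":-0.008,"ry":0,"rz":0.6},{"x":-0.571,"y":-0.218,"z":0.384,"rx":-0.008,"ry":0,"rz":0.6},{"x":-0.571,"y":-0.218,"z":0.384,"rx":-0.008,"ry":0,"rz":0.6}]'

```text
time: 14.17
eef_pos: [0.4555, 0.0196, 0.2226]
ee_rot: [3.136, -0.002, 1.605]
contact_force: [0.3, 0.5, -3.5]
finger_gap: 0.05
gripper_force: 84.4
```

```bash
python3 go.py .453 .0157 .155 1.6;python3 - <<'E'
from h import *
S=save('scene','s6.png');T=save('top','t6.png')
rs=lambda im:cv2.resize(im,(400,300),interpolation=cv2.INTER_CUBIC)
o=np.hstack([rs(S[185:335,220:420]),rs(T[150:300,220:420])])
cv2.imwrite('pics/c6.png',o[:,:,::-1])
E
```

```text
t 14.17 pos [0.4555 0.0196 0.2226] rot [ 3.136e+00 -2.000e-03  1.605e+00] gap 0.05 F [ 0.3  0.5 -3.5]
xyz [-0.016 -0.012  0.27 ] r [ 0.011 -0.004  0.01 ]
```

View pics/c6.png

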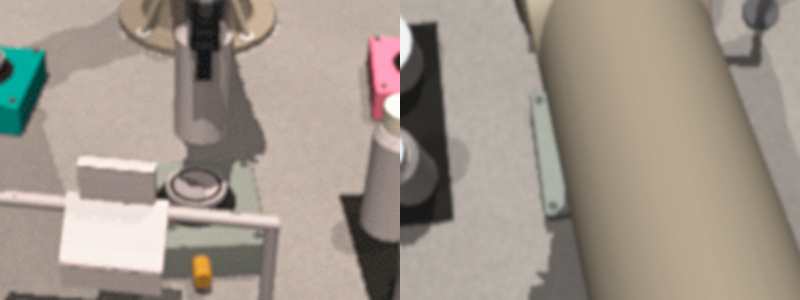

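The can hangs upright over the pad: its underside centre is at (201,130) in the left half and the pad at (196,185). The hood still sits on the bar. I'll lower it and correct the 3 to 4 mm offset.

send_rows --rows '[{"x":-0.006,"y":-0.006,"z":0.05,"rx":0.01,"ry":-0.004,"rz":0},{"x":-0.012,"y":-0.012,"z":0.1,"rx":0.01,"ry":-0.004,"rz":0},{"x":-0.012,"y":-0.012,"z":0.15,"rx":0.01,"ry":-0.004,"rz":0},{"x":-0.012,"y":-0.012,"z":0.2,"rx":0.01,"ry":-0.004,"rz":0},{"x":-0.012,"y":-0.012,"z":0.24,"rx":0.01,"ry":-0.004,"rz":0},{"x":-0.012,"y":-0.012,"z":0.25,"rx":0.01,"ry":-0.004,"rz":0},{"x":-0.012,"y":-0.012,"z":0.25,"rx":0.01,"ry":-0.004,"rz":0},{"x":-0.012,"y":-0.012,"z":0.25,"rx":0.01,"ry":-0.004,"rz":0},{"x":-0.012,"y":-0.012,"z":0.25,"rx":0.01,"ry":-0.004,"rz":0}]'

```text
time: 15.02
eef_pos: [0.4528, 0.014, 0.1601]
ee_rot: [3.141, 0.002, 1.601]
contact_force: [0.5, -0.9, -3.3]
finger_gap: 0.0501
gripper_force: 84.5
```

```bash
python3 go.py .453 .0167 .142 1.6
```

```text
t 15.02 pos [0.4528 0.014  0.1601] rot [3.141e+00 2.000e-03 1.601e+00] gap 0.0501 F [ 0.5 -0.9 -3.3]
xyz [0.011 0.001 0.072] r [0.001 0.003 0.002]
```

send_rows --rows '[{"x":0.01,"y":0,"z":0,"rx":0,"ry":0,"rz":0},{"x":0.01,"y":0,"z":0.015,"rx":0,"ry":0,"rz":0},{"x":0.01,"y":0,"z":0.03,"rx":0,"ry":0,"rz":0},{"x":0.01,"y":0,"z":0.045,"rx":0,"ry":0,"rz":0},{"x":0.01,"y":0,"z":0.06,"rx":0,"ry":0,"rz":0},{"x":0.01,"y":0,"z":0.072,"rx":0,"ry":0,"rz":0},{"x":0.01,"y":0,"z":0.072,"rx":0,"ry":0,"rz":0},{"x":0.01,"y":0,"z":0.072,"rx":0,"ry":0,"rz":0}]'

```text
time: 15.68
eef_pos: [0.4529, 0.0167, 0.1427]
ee_rot: [3.141, 0.002, 1.601]
contact_force: [-2.3, 0.0, 9.7]
finger_gap: 0.05
gripper_force: 85.8
```

send_rows --rows '[{"x":0,"y":0,"z":0.004,"rx":0,"ry":0,"rz":0},{"x":0,"y":0,"z":0.008,"rx":0,"ry":0,"rz":0},{"x":0,"y":0,"z":0.012,"rx":0,"ry":0,"rz":0},{"x":0,"y":0,"z":0.014,"rx":0,"ry":0,"rz":0},{"x":0,"y":0,"z":0.014,"rx":0,"ry":0,"rz":0}]'

```text
time: 16.1
eef_pos: [0.4533, 0.0168, 0.1421]
ee_rot: [-3.141, 0.003, 1.6]
contact_force: [-10.2, 0.6, 34.1]
finger_gap: 0.0501
gripper_force: 88.8
```

send_rows --rows '[{"x":0,"y":0,"z":-0.004,"rx":0,"ry":0,"rz":0},{"x":0,"y":0,"z":-0.004,"rx":0,"ry":0,"rz":0},{"x":0,"y":0,"z":-0.004,"rx":0,"ry":0,"rz":0},{"x":0,"y":0,"z":-0.004,"rx":0,"ry":0,"rz":0},{"x":0,"y":0,"z":-0.004,"rx":0,"ry":0,"rz":0},{"x":0,"y":0,"z":-0.004,"rx":0,"ry":0,"rz":0},{"x":0,"y":0,"z":-0.004,"rx":0,"ry":0,"rz":0},{"x":0,"y":0,"z":-0.004,"rx":0,"ry":0,"rz":0},{"x":0,"y":0,"z":-0.004,"rx":0,"ry":0,"rz":0},{"x":0,"y":0,"z":-0.004,"rx":0,"ry":0,"rz":0},{"x":0,"y":0,"z":-0.004,"rx":0,"ry":0,"rz":0},{"x":0,"y":0,"z":-0.004,"rx":0,"ry":0,"rz":0},{"x":0,"y":0,"z":-0.004,"rx":0,"ry":0,"rz":0},{"x":0,"y":0,"z":-0.004,"rx":0,"ry":0,"rz":0},{"x":0,"y":0,"z":-0.004,"rx":0,"ry":0,"rz":0},{"x":0,"y":0,"z":-0.004,"rx":0,"ry":0,"rz":0}]'

```text
time: 17.43
eef_pos: [0.4532, 0.0167, 0.1422]
ee_rot: [3.142, 0.003, 1.601]
contact_force: [-6.3, 0.5, 25.3]
finger_gap: 0.0498
gripper_force: 87.6
```

send_rows --rows '[{"x":0,"y":0,"z":0,"rx":0,"ry":0,"rz":0},{"x":0,"y":0,"z":0,"rx":0,"ry":0,"rz":0},{"x":0,"y":0,"z":0,"rx":0,"ry":0,"rz":0},{"x":0,"y":0,"z":0,"rx":0,"ry":0,"rz":0},{"x":0,"y":0,"z":0,"rx":0,"ry":0,"rz":0},{"x":0,"y":0,"z":0,"rx":0,"ry":0,"rz":0},{"x":0,"y":0,"z":0,"rx":0,"ry":0,"rz":0},{"x":0,"y":0,"z":0,"rx":0,"ry":0,"rz":0}]'

```text
time: 18.1
eef_pos: [0.4531, 0.0167, 0.1422]
ee_rot: [3.142, 0.003, 1.601]
contact_force: [-6.8, -0.5, 25.0]
finger_gap: 0.0502
gripper_force: 87.6
```

Run:
```python
from h import *
S=save('scene','s7.png')
rs=lambda im:cv2.resize(im,(600,450),interpolation=cv2.INTER_CUBIC)
cv2.imwrite('pics/c7.png',rs(S[200:320,240:400])[:,:,::-1])
```

```text
(no output)
```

View pics/c7.png

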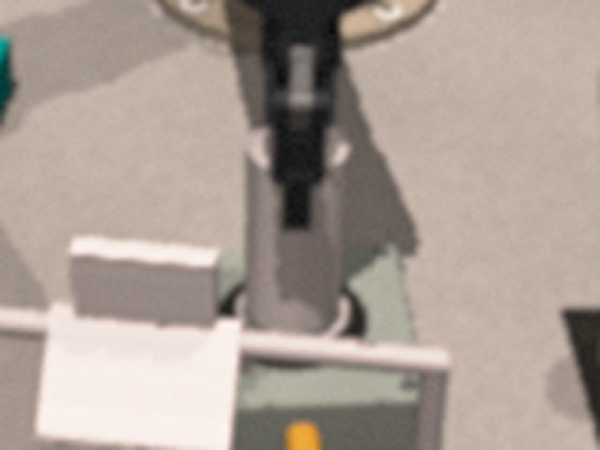

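The can stands inside the pad's rim at (294,300), upright, and was held on the stop at 25 N or more for about 2.3 s. Now I lift it and locate the tray by triangulation.

send_rows --rows '[{"x":0,"y":0,"z":-0.03,"rx":0,"ry":0,"rz":0},{"x":0,"y":0,"z":-0.06,"rx":0,"ry":0,"rz":0},{"x":0,"y":0,"z":-0.12,"rx":0,"ry":0,"rz":0},{"x":0,"y":0,"z":-0.22,"rx":0,"ry":0,"rz":0},{"x":0,"y":0,"z":-0.34,"rx":0,"ry":0,"rz":0},{"x":0,"y":0,"z":-0.44,"rx":0,"ry":0,"rz":0},{"x":0,"y":0,"z":-0.5,"rx":0,"ry":0,"rz":0},{"x":0,"y":0,"z":-0.5,"rx":0,"ry":0,"rz":0},{"x":0,"y":0,"z":-0.5,"rx":0,"ry":0,"rz":0}]'

```text
time: 18.9
eef_pos: [0.452, 0.0163, 0.2636]
ee_rot: [-3.141, 0.002, 1.601]
contact_force: [0.6, 0.5, -4.5]
finger_gap: 0.0497
gripper_force: 84.5
```

```bash
python3 go.py .457 -.14 .25 1.3
python3 - <<'E'
from h import *
cs,ct=calibration('scene'),calibration('top')
q=[]
for a,b in[((88,65),(303,247)),((297,62),(95,282)),((280,203),(60,82)),((48,203),(257,55))]:
    p,e=tri(cs,(125+a[0]/4,260+a[1]/4),ct,(420+b[0]/4,180+b[1]/4));q.append(p);print(p.round(4),round(e,4))
q=np.array(q);print('centre',q.mean(0).round(4),'sides',[round(float(np.linalg.norm(q[i]-q[i-1])),4) for i in range(4)])
E
```

```text
t 18.9 pos [0.452  0.0163 0.2636] rot [-3.141e+00  2.000e-03  1.601e+00] gap 0.0497 F [ 0.6  0.5 -4.5]
xyz [-0.625  0.001  0.055] r [-0.001  0.004  0.601]
[ 0.4142 -0.3484  0.0135] 0.0011
[ 0.3977 -0.2413  0.0084] 0.0009
[ 0.5045 -0.2262  0.007 ] 0.0048
[ 0.5174 -0.3329  0.0116] 0.0018
centre [ 0.4585 -0.2872  0.0101] sides [0.1044, 0.1085, 0.1079, 0.1075]
```

send_rows --rows '[{"x":-0.1,"y":0,"z":0.05,"rx":0,"ry":0,"rz":0.1},{"x":-0.22,"y":0,"z":0.05,"rx":0,"ry":0,"rz":0.2},{"x":-0.34,"y":0,"z":0.05,"rx":0,"ry":0,"rz":0.32},{"x":-0.46,"y":0,"z":0.05,"rx":0,"ry":0,"rz":0.45},{"x":-0.56,"y":0,"z":0.05,"rx":0,"ry":0,"rz":0.55},{"x":-0.625,"y":0,"z":0.05,"rx":0,"ry":0,"rz":0.6},{"x":-0.625,"y":0,"z":0.05,"rx":0,"ry":0,"rz":0.6},{"x":-0.625,"y":0,"z":0.05,"rx":0,"ry":0,"rz":0.6}]'

```text
time: 19.57
eef_pos: [0.4559, -0.1397, 0.25]
ee_rot: [-3.138, 0.001, 1.3]
contact_force: [0.1, -0.0, -3.5]
finger_gap: 0.0503
gripper_force: 84.4
```

```bash
python3 go.py .458 -.287 .2 1.0
```

```text
t 19.57 pos [ 0.4559 -0.1397  0.25  ] rot [-3.138e+00  1.000e-03  1.300e+00] gap 0.0503 F [ 0.1 -0.  -3.5]
xyz [-0.565  0.167  0.2  ] r [-0.008  0.002  0.6  ]
```

send_rows --rows '[{"x":-0.1,"y":0.03,"z":0.04,"rx":0,"ry":0,"rz":0.1},{"x":-0.22,"y":0.06,"z":0.08,"rx":0,"ry":0,"rz":0.22},{"x":-0.34,"y":0.1,"z":0.12,"rx":0,"ry":0,"rz":0.35},{"x":-0.45,"y":0.13,"z":0.16,"rx":0,"ry":0,"rz":0.47},{"x":-0.54,"y":0.16,"z":0.19,"rx":0,"ry":0,"rz":0.57},{"x":-0.565,"y":0.167,"z":0.2,"rx":-0.005,"ry":0,"rz":0.6},{"x":-0.565,"y":0.167,"z":0.2,"rx":-0.005,"ry":0,"rz":0.6},{"x":-0.565,"y":0.167,"z":0.2,"rx":-0.005,"ry":0,"rz":0.6},{"x":-0.565,"y":0.167,"z":0.2,"rx":-0.005,"ry":0,"rz":0.6}]'

```text
time: 20.32
eef_pos: [0.4602, -0.2845, 0.202]
ee_rot: [3.14, 0.0, 1.005]
contact_force: [-0.5, 0.3, -3.0]
finger_gap: 0.0501
gripper_force: 84.4
```

```bash
python3 go.py .458 -.287 .096 1.0
```

```text
t 20.32 pos [ 0.4602 -0.2845  0.202 ] rot [3.14  0.    1.005] gap 0.0501 F [-0.5  0.3 -3. ]
xyz [-0.013 -0.003  0.424] r [0.004 0.    0.01 ]
```

send_rows --rows '[{"x":-0.01,"y":0,"z":0.07,"rx":0,"ry":0,"rz":0},{"x":-0.01,"y":0,"z":0.14,"rx":0,"ry":0,"rz":0},{"x":-0.01,"y":0,"z":0.22,"rx":0,"ry":0,"rz":0},{"x":-0.01,"y":0,"z":0.3,"rx":0,"ry":0,"rz":0},{"x":-0.01,"y":0,"z":0.36,"rx":0,"ry":0,"rz":0},{"x":-0.01,"y":0,"z":0.4,"rx":0,"ry":0,"rz":0},{"x":-0.01,"y":0,"z":0.42,"rx":0,"ry":0,"rz":0},{"x":-0.01,"y":0,"z":0.42,"rx":0,"ry":0,"rz":0},{"x":-0.01,"y":0,"z":0.42,"rx":0,"ry":0,"rz":0},{"x":-0.01,"y":0,"z":0.42,"rx":0,"ry":0,"rz":0}]'

```text
time: 21.15
eef_pos: [0.4591, -0.2896, 0.0981]
ee_rot: [3.137, 0.001, 1.001]
contact_force: [-0.2, 0.4, -3.9]
finger_gap: 0.0503
gripper_force: 84.6
```

send_rows --rows '[{"x":0,"y":0,"z":0.004,"rx":0,"ry":0,"rz":0},{"x":0,"y":0,"z":0.007,"rx":0,"ry":0,"rz":0},{"x":0,"y":0,"z":0.01,"rx":0,"ry":0,"rz":0},{"x":0,"y":0,"z":0.012,"rx":0,"ry":0,"rz":0},{"x":0,"y":0,"z":0.012,"rx":0,"ry":0,"rz":0},{"x":0,"y":0,"z":0.012,"rx":0,"ry":0,"rz":0}]'

```text
time: 21.65
eef_pos: [0.4581, -0.2894, 0.0939]
ee_rot: [3.139, 0.001, 1.001]
contact_force: [-0.0, 1.2, -3.1]
finger_gap: 0.0501
gripper_force: 84.6
```

Near the floor (contact expected at about 0.0935), so I lower a little more and watch the force.

send_rows --rows '[{"x":0,"y":0,"z":0.003,"rx":0,"ry":0,"rz":0},{"x":0,"y":0,"z":0.005,"rx":0,"ry":0,"rz":0},{"x":0,"y":0,"z":0.005,"rx":0,"ry":0,"rz":0},{"x":0,"y":0,"z":0.005,"rx":0,"ry":0,"rz":0}]'

```text
time: 21.98
eef_pos: [0.4583, -0.2895, 0.0934]
ee_rot: [3.139, 0.002, 1.001]
contact_force: [-1.8, 0.4, 6.2]
finger_gap: 0.0499
gripper_force: 85.4
```

In contact with the floor. Opening and backing off.

send_rows --rows '[{"x":0,"y":0,"z":-0.002,"rx":0,"ry":0,"rz":0},{"x":0,"y":0,"z":-0.002,"rx":0,"ry":0,"rz":0},{"x":0,"y":0,"z":-0.002,"rx":0,"ry":0,"rz":0},{"x":0,"y":0,"z":-0.002,"rx":0,"ry":0,"rz":0},{"x":0,"y":0,"z":-0.002,"rx":0,"ry":0,"rz":0},{"x":0,"y":0,"z":-0.002,"rx":0,"ry":0,"rz":0},{"x":0,"y":0,"z":-0.002,"rx":0,"ry":0,"rz":0},{"x":0,"y":0,"z":-0.002,"rx":0,"ry":0,"rz":0},{"x":0,"y":0,"z":-0.002,"rx":0,"ry":0,"rz":0}]' --jaw 0

```text
time: 22.73
eef_pos: [0.4581, -0.2894, 0.0932]
ee_rot: [3.139, 0.001, 1.001]
contact_force: [0.3, -0.1, -1.0]
finger_gap: 0.0855
gripper_force: 0.0
```

send_rows --rows '[{"x":0,"y":0,"z":-0.08,"rx":0,"ry":0,"rz":0},{"x":0,"y":0,"z":-0.2,"rx":0,"ry":0,"rz":0},{"x":0,"y":0,"z":-0.34,"rx":0,"ry":0,"rz":0},{"x":0,"y":0,"z":-0.48,"rx":0,"ry":0,"rz":0},{"x":0,"y":0,"z":-0.62,"rx":0,"ry":0,"rz":0},{"x":0,"y":0,"z":-0.72,"rx":0,"ry":0,"rz":0},{"x":0,"y":0,"z":-0.76,"rx":0,"ry":0,"rz":0},{"x":0,"y":0,"z":-0.76,"rx":0,"ry":0,"rz":0},{"x":0,"y":0,"z":-0.76,"rx":0,"ry":0,"rz":0}]'

```text
time: 23.48
eef_pos: [0.4575, -0.2888, 0.2824]
ee_rot: [3.14, 0.002, 1.001]
contact_force: [-0.5, 0.5, -0.8]
finger_gap: 0.0855
gripper_force: 0.0
```

Run:
```python
from h import *
save('scene','s8.png')
```

```text
(no output)
```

View pics/s8.png

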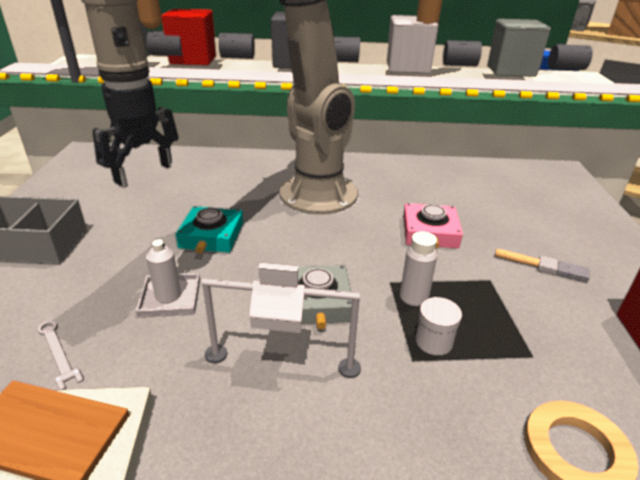

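The can stands upright in the tray at (165,275). The hood hangs on the bar at (278,297), the pad is up at (318,280), and the flask and jar are untouched. Handing in.

```bash
python3 -c "
from bench import close_job
print(close_job())"
```

```text
the job is handed in; nothing more can be done
None
```

The job is handed in at about 23.5 s of robot time, and the last picture shows the hood on the rail, the can upright in the tray after a 2-second press, and the pad up; the hand-in returned no verdict.

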